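# Grind the tall cup of seeds on the push-down mill

## Task

Take the finished short cup off the seed mill and stand it on the steel tray; then run the tall cup on the mill: keep hold of it and push it upright, blade end down, fully home on the sprung seat for two full seconds. Stand the tall cup on the tray too, leaving both cups upright and the mill empty. Never run the mill without the tall cup on it, and leave the other things where they stand.

Things in the scene. Friction and masses are not known exactly. Their poses are not given: they have to be found in the camera images.
- tall_cup_mid (a point): Tall grinding cup: plain steel cylinder 60 mm across and 120 mm high in all, with a black blade collar at the bottom (56 mm across, 18 mm high, flat underside) and a black lid as the top 16 mm (60 mm across). 0.25 to 0.45 kg. It starts upright, lid up, on the wooden board between the loaf and the nested tins. Point: its centre, half-way up (60 mm above its underside); z is its axis, up.
- short_cup_mid (a point): Short grinding cup, the same make and diameter (60 mm) as the tall one but 85 mm high in all (black collar 18 mm at the bottom, black lid 16 mm at the top), about 0.25 kg. It starts upright on the seat of the mill. Point: its centre, half-way up (42.5 mm above its underside); z is its axis, up.
- mill: Seed mill: a round grey motor base, 134 mm across at the foot, 108 mm at the top, 102 mm high, fixed to the counter, with the sprung seat on top. Origin: centre of its underside; a small dial (not used) is on its -x side; z up.
- seat_top (a point): Seat of the mill: round, black, sprung, 86 mm across. Point: centre of its flat upper face, 115 mm above the counter when up. A cup stands upright on it between three steel lugs 6.5 mm high round its edge, whose inner faces are 36 mm from the centre. The small drive cross in the middle passes into the cup's collar and does not lift it. z up.
- mill_seat (a joint): Travel of the mill's seat in m: 0 up, 0.010 fully pressed against its stop. The spring needs 6 N to start and 15 N at the stop, straight down (the weight of the cup helps). The mill runs while the seat is down.
- tray_floor (a point): Rectangular shallow steel tray, fixed, 190 mm along its x and 230 mm along its y, rim 17 mm above the counter, sheet 3 mm. Point: centre of its flat inner floor, 4 mm above the counter. z up. The oil bottle stands on it.
- board_top (a point): Wooden board, fixed, 190 mm along its x, 290 mm along its y, 18 mm thick. Point: centre of its upper face. The tall cup stands near its middle, with the loaf and the nested tins to either side of it along the board's y (either way round), leaving about 25 to 35 mm beside the cup; along x the cup is free. z up.
- loaf_mid (a point): Seeded loaf on the board, 115 mm along its x, 75 mm along its y, 95 mm high; bystander. Point: its centre.
- tins_mid (a point): Three nested loaf tins on the board, 115 mm along x, 76 mm along y, 119 mm high in all; bystander. Point: its centre.
- oil_bottle_mid (a point): Green glass oil bottle standing on the tray, 58 mm across and 230 mm high; bystander. Point: its centre, 115 mm above its underside.
- seed_jar_mid (a point): Glass jar with steel lid, 80 mm across and 150 mm high, on the counter; bystander. Point: its centre.
- shaker_mid (a point): Flour shaker, 70 mm across and 107 mm high with a side handle reaching 60 mm from its axis, on the counter; bystander. Point: on its axis, half-way up.
- small_loaf_mid (a point): Small seeded loaf, 110 mm along x, 75 mm along y, 80 mm high, on the counter; bystander. Point: its centre.
- crock_mid (a point): White open crock, about 84 mm across and 95 mm high, on the counter; bystander. Point: its centre.
There are look-alikes about, which are no part of the job. What is shaped like the mill but blue or purple is not meant.

How it is judged:
By the outcome, as a careful person would: the job done as asked, in the order asked, and still so for the second after the job is handed in, with the robot touching nothing.
It also fails if it takes over 69 s, if anything falls off the work surface, if the arm or the gripper's body presses on something with over 40 N, if the wrist force passes 120 N, or if a joint passes its speed limit or range.

## Robot

A 6-joint arm with a two-finger parallel gripper is mounted at the origin on the work surface. World frame = base frame: x ahead of the robot, y to its left, z up, the work surface at z = 0. Lengths are in m, angles in rad, forces in N, time in s.
With the tool pointing down it reaches from about 0.25 to 0.725 m from the base axis. Payload 4 kg.
Tool frame: the origin (TCP) lies on the centre line of the jaws, within the pads' length; the fingertips stand 11 mm ahead of it and the grasp point (between the pads) lies 8 mm behind it (bot.nose_length is the distance from the TCP to the fingertips, in m); z points along the fingers, y is the direction in which the jaws open and shut (so a half turn about z gives the same grasp; the last joint's range is limited). The gripper opens to 85 mm and grips with 20 to 120 N. Pads are 22 mm wide; open, the fingers measure 114 mm over their backs; the gripper's body (76 mm by 85 mm) begins 54 mm behind the grasp point. The pads swing forward as they close: fully open they stand 13 mm farther back than shut.
Start: joints at [-1.238, 0.241, 0.005, 1.335, 0, 1.571], TCP at [0.163, -0.473, 0.242] pointing down, gripper open.
Joint ranges: [-2.72, 2.72], [-1.05, 1.87], [-1.09, 1.28], [-1.99, 2.15], [-1.42, 1.44], [-3.14, 3.14]. Speed limits (rad/s): [2.79, 2.79, 3.14, 3.14, 3.14, 3.14].

## Interface

Orientations are given as a unit quaternion [x, y, z, w].
In Python, from workcell import bot gives the robot as it stands.
- The arm moves only by the tool play_rows, never from a script. Its argument "plan" is one flat list of numbers, 6 for each row, row after row: the shift along the tool's x, y, z in mm, then the turn, a rotation vector about the tool's x, y, z in rad. A call has 1 to 20 rows; each row shifts and turns the commanded pose from where the row before left it, along the tool's axes as they then stand; what a row does not reach is not made up. A row lasts 1/8 s, in which the tool goes at most 62.5 mm and 10.7 degrees, less where a joint would pass 70% of its speed; a pose out of reach is approached as far as the arm can. A call with a gripper value outside its range is refused whole. "hand" is the opening in per cent of the stroke, from 0 (shut) to 100 (fully open), set as the call begins (left out, the last holds). The fingers move at their own pace and stop on an object; the grip force is fixed at half the most. Time passes only in rows, so rows that do not move let the fingers close. It gives the time, the measured TCP pose, the force and the opening at its end, in the units of the state.
- bot.get_obs(): the state, without advancing time (a new reading comes with each control period).
- bot.camera(name): name is "side" or "top" or "wrist"; returns a dict with "frame" (384x512x3 uint8, blue, green, red), "range_z" (384x512 float32, m along the optical axis (not along the pixel's ray), 0 where there is no reading), "K" (3x3 intrinsics, pixels), "cam_to_world" (4x4, takes a point from camera to world coordinates). Camera axes: x right, y down, z forward; pixel columns grow to the right and rows downward; lengths in m; the calibration is good to about 2 mm. A picture is of the moment at which its call begins.
- bot.job_done(): hands the job in, once; it reports no verdict.
Trained networks look in the newest picture that a camera, given by its name, has taken for a name from the list of things; names that differ only in an ending like _2 or _b are one class to them, and where a whole thing is asked for, a point or a joint stands for the part that bears it (a point fixed in the world has none). Each returns a list of dicts, best first, with "p" (0 to 1); they miss things now and then, are a little off and sometimes report something else, mostly with a low value. They report only what shows in the picture. A call takes as long as a camera call. They do not tell look-alikes from the thing itself.
- bot.outline_of(query, camera): "mask" (384x512 bool, what is visible of it) and "point" ([row, column] in pixels, amid what is visible of it).
The state is a dict: "clock": time; "joint_pos": joint angles; "joint_vel": joint speeds; "tau": joint torques, N m; "eef_pos": TCP position; "tool_rot": TCP orientation; "ft_force": force on the tool from outside, world axes, zero at the start; "ft_torque": the same for the moment, N m; "grip_width": finger opening in m.
Only numpy, scipy, OpenCV 4.12 (cv2) and the standard library are available. Lean on these libraries where they do the work, as an engineer would, in place of code of your own. Each camera call takes 0.05 s, during which the arm holds its last target.

## Working session

There is one attempt and no reset: what is moved stays moved. The work goes in short steps, Python scripts to look and compute and a tool call to move; the robot and the scene stay as the last step left them, time stands still between calls to the robot, and variables do not carry over. Pictures are saved under pics/ and viewed, and the job is handed in when it is done.

Besides the shell and the picture viewer there is one more tool, called as name(argument=value, ...), one argument or row to a line, values as JSON. play_rows: Moves the arm, as the interface text tells. Its arguments: {"type":"object","properties":{"plan":{"type":"array","items":{"type":"number"}},"hand":{"type":"number"}},"required":["plan"]}

```bash
ls; mkdir -p pics; cat > h.py <<'E'
import numpy as np,cv2
from workcell import bot
def snap(n,f):
    c=bot.camera(n); cv2.imwrite('pics/'+f,c['frame']); return c
def cloud(c):
    z=c['range_z'];K=c['K'];v,u=np.mgrid[:384,:512]
    P=np.stack([(u-K[0,2])/K[0,0]*z,(v-K[1,2])/K[1,1]*z,z,np.ones_like(z)],-1)@c['cam_to_world'].T
    P=P[...,:3]; P[z==0]=np.nan; return P
E
python3 - <<'E'
from h import *
o=bot.get_obs();print(o)
for n in ['top','side','wrist']:
    c=snap(n,n+'0.png');P=cloud(c);np.save(n+'0.npy',P)
    print(n,c['cam_to_world'].round(3).tolist())
    if n=='wrist':continue
    for q in ['tall_cup_mid','short_cup_mid','mill','tray_floor','board_top','loaf_mid','tins_mid','oil_bottle_mid','seed_jar_mid','shaker_mid','small_loaf_mid','crock_mid']:
        for r in bot.outline_of(q,n)[:3]:
            m=r['mask'];p=P[m];p=p[~np.isnan(p[:,0])]
            if len(p): print(q,round(r['p'],2),np.round(r['point']),len(p),np.percentile(p,[3,50,97],axis=0).round(3).tolist())
E
```

```text
pics
{'clock': 0.0, 'joint_pos': array([-1.23800917e+00,  2.41370179e-01,  3.71163889e-03,  1.33521425e+00,
       -1.04515273e-06,  1.57078920e+00]), 'joint_vel': array([0.00024522, 0.00101895, 0.00098972, 0.00057744, 0.00081152,
       0.00066716]), 'tau': array([ 5.46958636e-04, -3.72322476e+01,  2.52405149e+01,  1.68689608e-02,
       -7.38106792e-05,  5.59764544e-06]), 'eef_pos': array([ 0.16313608, -0.47198084,  0.24142952]), 'tool_rot': array([ 9.86187377e-01,  1.65630249e-01, -1.72471066e-04, -1.02380822e-03]), 'ft_force': array([-0.3041601 ,  1.03829833, -0.17894051]), 'ft_torque': array([-0.02281193, -0.00718366, -0.00077779]), 'grip_width': 0.08533112264127038}
top [[-0.024, -0.999, 0.049, 0.458], [-1.0, 0.024, 0.001, 0.026], [-0.002, -0.049, -0.999, 1.261], [0.0, 0.0, 0.0, 1.0]]
tall_cup_mid 0.79 [203. 365.] 449 [[0.432, -0.342, 0.041], [0.457, -0.306, 0.136], [0.483, -0.289, 0.141]]
short_cup_mid 0.97 [201. 151.] 439 [[0.449, 0.299, 0.139], [0.475, 0.321, 0.199], [0.501, 0.353, 0.203]]
mill 0.91 [255. 117.] 1587 [[0.256, 0.419, 0.013], [0.313, 0.46, 0.103], [0.367, 0.522
[... 3057 characters left out ...]
 -0.284, 0.003], [0.691, -0.235, 0.086], [0.737, -0.219, 0.149]]
seed_jar_mid 0.74 [164. 319.] 272 [[0.417, -0.39, 0.02], [0.433, -0.314, 0.112], [0.497, -0.264, 0.138]]
shaker_mid 0.85 [223. 260.] 691 [[0.349, 0.042, -0.0], [0.383, 0.089, 0.064], [0.461, 0.106, 0.104]]
small_loaf_mid 0.59 [212. 287.] 901 [[0.331, -0.099, 0.003], [0.367, -0.046, 0.055], [0.438, -0.03, 0.08]]
crock_mid 0.66 [200. 158.] 632 [[0.697, 0.215, 0.006], [0.715, 0.258, 0.066], [0.775, 0.289, 0.094]]
crock_mid 0.15 [247. 181.] 1756 [[0.41, 0.287, 0.0], [0.435, 0.355, 0.067], [0.505, 0.389, 0.115]]
wrist [[0.327, -0.911, -0.253, 0.228], [-0.945, -0.315, -0.088, -0.45], [0.0, 0.267, -0.964, 0.374], [0.0, 0.0, 0.0, 1.0]]
```

View pics/top0.png

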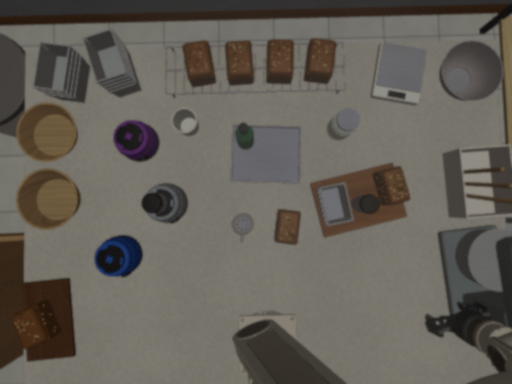

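View pics/side0.png

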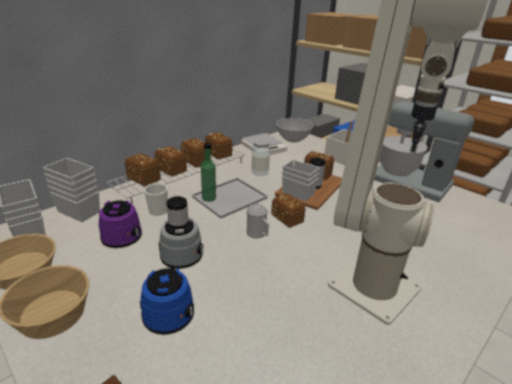

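```bash
python3 - <<'E'
from h import *
P=np.load('top0.npy')
def fit(cx,cy,r,z0,z1,P=P):
    d=np.hypot(P[...,0]-cx,P[...,1]-cy);m=(d<r)&(P[...,2]>z0)&(P[...,2]<z1)
    p=P[m][:,:2].astype(np.float32);c,R=cv2.minEnclosingCircle(p);return c,R,len(p),p.mean(0),np.median(P[m][:,2])
print('short',fit(.475,.32,.06,.19,.22))
print('tall',fit(.457,-.31,.05,.13,.15))
print('bottle',fit(.67,.056,.05,.18,.26), fit(.67,.056,.06,.03,.26))
S=np.load('side0.npy')
print('shortS',fit(.475,.32,.06,.19,.22,S));print('tallS',fit(.457,-.31,.05,.13,.15,S))
print('shaker',fit(.4,.07,.08,.09,.12))
# tray rim rect
m=(P[...,2]>-.004)&(P[...,2]<.022)&(P[...,0]>.5)&(P[...,0]<.76)&(abs(P[...,1])<.16)
rim=m&(P[...,2]>.012)
print('tray',cv2.minAreaRect(P[rim][:,:2].astype(np.float32)))
for nm,(x,y,z0,z1,dx,dy) in dict(tins=(.46,-.22,.11,.16,.08,.045),loaf=(.51,-.4,.09,.13,.08,.06),board=(.46,-.31,.012,.024,.15,.2)).items():
    m=(abs(P[...,0]-x)<dx)&(abs(P[...,1]-y)<dy)&(P[...,2]>z0)&(P[...,2]<z1)
    print(nm,cv2.minAreaRect(P[m][:,:2].astype(np.float32)),m.sum())
E
```

```text
short ((0.47623512148857117, 0.3281437158584595), 0.030425742268562317, 351, array([0.47573856, 0.3269824 ], dtype=float32), np.float64(0.19957938238821793))
tall ((0.4578576982021332, -0.3189890682697296), 0.03037453070282936, 306, array([ 0.4576385 , -0.31753117], dtype=float32), np.float64(0.1369343906244952))
bottle ((0.6813163161277771, 0.05850023776292801), 0.013333821669220924, 92, array([0.6790475 , 0.05800055], dtype=float32), np.float64(0.23301217111055994)) ((0.6806173920631409, 0.058810096234083176), 0.028743963688611984, 387, array([0.6710318 , 0.05728077], dtype=float32), np.float64(0.15552957339826934))
shortS ((0.4727461636066437, 0.3286817967891693), 0.03018045425415039, 220, array([0.4681959 , 0.33205736], dtype=float32), np.float64(0.19824863892628003))
tallS ((0.45369741320610046, -0.31490474939346313), 0.02940625324845314, 84, array([ 0.45218137, -0.31408834], dtype=float32), np.float64(0.13569771349287635))
shaker ((0.40368884801864624, 0.07317742705345154), 0.03474803641438484, 376, array([0.4038795 , 0.07256177], dtype=float32), np.float64(0.10137493817559085))
tray ((0.6257926225662231, -0.02849029004573822), (0.27391600608825684, 0.21364644169807434), 87.0420913696289)
tins ((0.46038222312927246, -0.21602585911750793), (0.11917006969451904, 0.0813482329249382), 10.495912551879883) 313
loaf ((0.5132431983947754, -0.40858882665634155), (0.11481109261512756, 0.07183931767940521), 13.680835723876953) 867
board ((0.5072908401489258, -0.28857237100601196), (0.2696988880634308, 0.32989493012428284), 12.724479675292969) 2360
```

The top picture shows the grey mill with the short cup at (163,202), the tall cup at (370,203) between tins and loaf, and the tray at (266,154) with the bottle at (244,136). The blue (118,256) and purple (136,140) mills are look-alikes. I'll keep one jaw heading, along the board's x (about 13°), throughout.

```bash
cat >> h.py <<'E'
from scipy.spatial.transform import Rotation as Ro
def to(x,y,z,yaw=13.,o=None):
    o=o or bot.get_obs(); R=Ro.from_quat(o['tool_rot']); 
    a=np.radians(yaw); Y=np.array([np.cos(a),np.sin(a),0]);Z=np.array([0,0,-1.]);X=np.cross(Y,Z)
    T=np.stack([X,Y,Z],1)
    d=np.array([x,y,z])-o['eef_pos']
    print('in present tool mm',(R.inv().apply(d)*1e3).round(1),'turn',(R.inv()*Ro.from_matrix(T)).as_rotvec().round(3),'in target-frame mm',(T.T@d*1e3).round(1),'len',round(np.linalg.norm(d)*1e3))
def st():
    o=bot.get_obs();print('t',round(o['clock'],2),o['eef_pos'].round(4),'F',o['ft_force'].round(1),'w',round(o['grip_width'],4),'q',o['joint_pos'].round(2))
E
python3 - <<'E'
from h import *
st();to(.475,.328,.26)
E
```

```text
t 1.35 [ 0.1633 -0.4726  0.2423] F [0.5 0.3 0.4] w 0.0851 q [-1.24  0.24  0.    1.34 -0.    1.57]
in present tool mm [ 556.1 -654.8  -17.7] turn [-0.    -0.    -1.465] in target-frame mm [709.9 483.8 -17.7] len 859
```

play_rows(
  plan=[0,0,0,0,0,-0.18,0,0,0,0,0,-0.18,0,0,0,0,0,-0.18,0,0,0,0,0,-0.18,0,0,0,0,0,-0.18,0,0,0,0,0,-0.18,0,0,0,0,0,-0.18,0,0,0,0,0,-0.18,0,0,-10,0,0,-0.025],
  hand=100,
)

```text
clock: 2.48
eef_pos: [0.1631, -0.472, 0.2519]
tool_rot: [0.623, 0.782, 0.001, -0.001]
ft_force: [0.5, 0.6, -0.0]
grip_width: 0.0851
```

play_rows(
  plan=[37,25,0,0,0,0,37,25,0,0,0,0,37,25,0,0,0,0,37,25,0,0,0,0,37,25,0,0,0,0,37,25,0,0,0,0,37,25,0,0,0,0,37,25,0,0,0,0,37,25,0,0,0,0,37,25,0,0,0,0,37,25,0,0,0,0,37,25,0,0,0,0,37,25,0,0,0,0,37,25,0,0,0,0,37,25,0,0,0,0,37,25,0,0,0,0,37,25,0,0,0,0,0,0,0,0,0,0],
)

```text
clock: 4.72
eef_pos: [0.4368, 0.2385, 0.2524]
tool_rot: [0.622, 0.783, 0.0, 0.0]
ft_force: [-0.9, -1.0, 0.1]
grip_width: 0.085
```

```bash
python3 - <<'E'
from h import *
st();to(.475,.328,.26)
c=snap('wrist','w1.png');P=cloud(c)
d=np.hypot(P[...,0]-.475,P[...,1]-.328);m=(d<.06)&(P[...,2]>.185)&(P[...,2]<.215)
print(cv2.minEnclosingCircle(P[m][:,:2].astype(np.float32)),P[m].mean(0),m.sum())
E
```

```text
t 4.72 [0.4368 0.2385 0.2524] F [-0.9 -1.   0.1] w 0.085 q [0.5  0.23 0.02 1.36 0.   1.84]
in present tool mm [78.5 57.5 -7.5] turn [ 0.001 -0.001  0.001] in target-frame mm [78.6 57.4 -7.6] len 98
((0.4773751497268677, 0.3291768729686737), 0.03056337498128414) [0.47540559 0.32952932 0.19947854] 11241
```

View pics/w1.png

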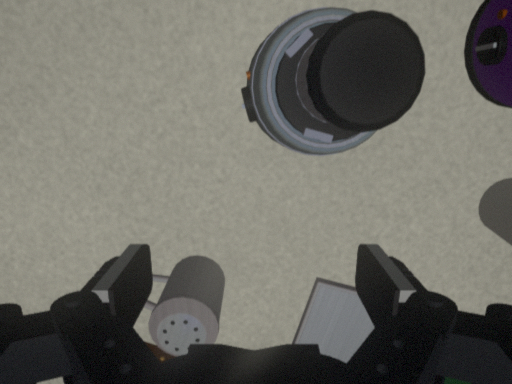

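Wrist view: grey mill at (310,80), short-cup lid at (367,70), two lugs visible at (298,42) and (318,136). Moving over the cup and descending.

play_rows(
  plan=[26,20,0,0,0,0,26,20,0,0,0,0,27,19,0,0,0,0,0,0,0,0,0,0,0,0,30,0,0,0,0,0,30,0,0,0,0,0,25,0,0,0,0,0,0,0,0,0],
)

```text
clock: 5.78
eef_pos: [0.474, 0.3236, 0.1659]
tool_rot: [0.623, 0.782, -0.003, -0.001]
ft_force: [-0.2, 0.6, -0.5]
grip_width: 0.0856
```

play_rows(
  plan=[0,0,0,0,0,0,0,0,0,0,0,0,0,0,0,0,0,0,0,0,0,0,0,0,0,0,0,0,0,0,0,0,0,0,0,0],
  hand=0,
)

```text
clock: 6.52
eef_pos: [0.4766, 0.3264, 0.1679]
tool_rot: [0.623, 0.783, 0.001, 0.001]
ft_force: [3.6, -0.5, 4.5]
grip_width: 0.0589
```

play_rows(
  plan=[0,0,-10,0,0,0,0,0,-20,0,0,0,0,0,-25,0,0,0,0,0,-20,0,0,0,0,0,0,0,0,0],
)

```text
clock: 7.15
eef_pos: [0.4752, 0.3267, 0.2429]
tool_rot: [0.622, 0.783, 0.0, -0.0]
ft_force: [0.4, -0.2, -3.8]
grip_width: 0.059
```

```bash
python3 - <<'E'
from h import *
st()
P=cloud(snap('top','t2.png'))
m=(abs(P[...,2]-.115)<.004)&(np.hypot(P[...,0]-.475,P[...,1]-.328)<.06)
p=P[m];print('seat?',len(p),p.mean(0),cv2.minEnclosingCircle(p[:,:2].astype(np.float32)))
P=cloud(snap('side','s2.png'))
m=(abs(P[...,2]-.115)<.004)&(np.hypot(P[...,0]-.475,P[...,1]-.328)<.06)
p=P[m];print('seat?',len(p),p.mean(0),cv2.minEnclosingCircle(p[:,:2].astype(np.float32)))
to(.605,-.082,.24)
E
python3 -c "
import cv2
a=cv2.imread('pics/t2.png')[150:260,60:260];b=cv2.imread('pics/s2.png')[130:300,100:260]
cv2.imwrite('pics/m2.png',cv2.hconcat([cv2.resize(a,(400,220)),cv2.resize(b,(207,220))]))"
```

```text
t 7.15 [0.4752 0.3267 0.2429] F [ 0.4 -0.2 -3.8] w 0.059 q [0.6  0.39 0.22 1.4  0.   1.94]
seat? 313 [0.47669381 0.31193045 0.11492597] ((0.4760468900203705, 0.32228755950927734), 0.043951958417892456)
seat? 381 [0.47331818 0.32750429 0.11424433] ((0.47488412261009216, 0.32596179842948914), 0.044137682765722275)
in present tool mm [-426.9   35.1    1. ] turn [-0.003  0.001  0.001] in target-frame mm [-426.8   35.3    0.8] len 428
```

View pics/m2.png

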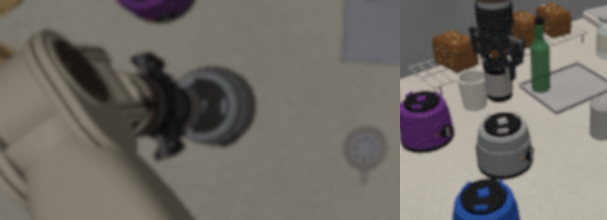

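play_rows(
  plan=[-36,3,0,0,0,0,-36,3,0,0,0,0,-36,3,0,0,0,0,-36,3,0,0,0,0,-36,3,0,0,0,0,-36,3,0,0,0,0,-36,3,0,0,0,0,-36,3,0,0,0,0,-36,3,0,0,0,0,-36,3,0,0,0,0,-36,3,0,0,0,0,-31,2,0,0,0,0,0,0,0,0,0,0,0,0,0,0,0,0],
)

```text
clock: 9.0
eef_pos: [0.6048, -0.0815, 0.2407]
tool_rot: [0.623, 0.783, -0.001, -0.002]
ft_force: [-0.3, -0.3, -3.2]
grip_width: 0.0588
```

play_rows(
  plan=[0,0,30,0,0,0,0,0,40,0,0,0,0,0,40,0,0,0,0,0,30,0,0,0,0,0,20,0,0,0,0,0,15,0,0,0,0,0,0,0,0,0,0,0,0,0,0,0],
)

```text
clock: 10.0
eef_pos: [0.6065, -0.0817, 0.0682]
tool_rot: [0.622, 0.783, 0.0, 0.001]
ft_force: [0.3, -0.1, -2.3]
grip_width: 0.0588
```

```bash
python3 - <<'E'
from h import *
st()
c=snap('side','s3.png')
snap('wrist','w3.png')
E
```

```text
t 10.0 [ 0.6065 -0.0817  0.0682] F [ 0.3 -0.1 -2.3] w 0.0588 q [-0.13  0.58  0.05  1.04  0.    1.21]
```

View pics/s3.png

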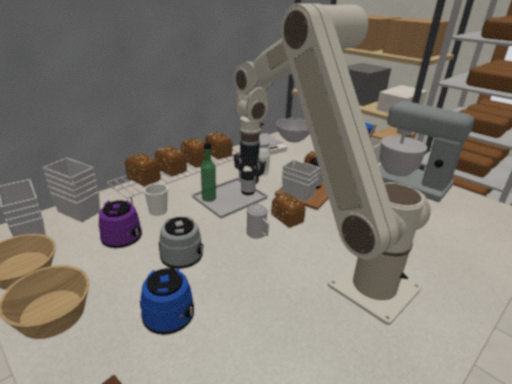

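View pics/w3.png

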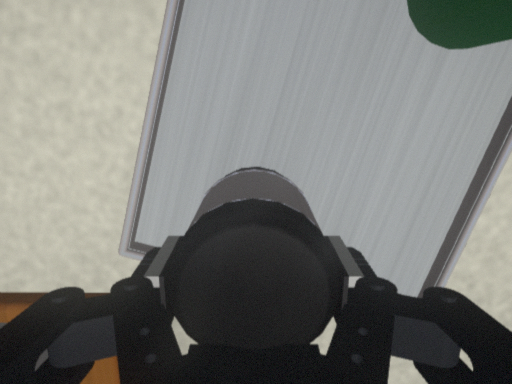

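The cup hangs over the tray floor (lid at (250,285) in wrist view), well inside the rim corner at (128,250). Lowering gently.

play_rows(
  plan=[0,0,6,0,0,0,0,0,3,0,0,0,0,0,2,0,0,0,0,0,0,0,0,0],
)

```text
clock: 10.6
eef_pos: [0.6059, -0.0822, 0.0587]
tool_rot: [0.623, 0.783, 0.0, 0.001]
ft_force: [-4.1, 0.6, 9.9]
grip_width: 0.0587
```

play_rows(
  plan=[0,0,0,0,0,0,0,0,0,0,0,0,0,0,0,0,0,0,0,0,0,0,0,0],
  hand=100,
)

```text
clock: 11.1
eef_pos: [0.6058, -0.082, 0.0561]
tool_rot: [0.622, 0.783, -0.0, -0.0]
ft_force: [0.1, 0.5, -0.8]
grip_width: 0.0855
```

play_rows(
  plan=[0,0,-15,0,0,0,0,0,-30,0,0,0,0,0,-40,0,0,0,0,0,-40,0,0,0,0,0,-40,0,0,0,0,0,0,0,0,0],
)

```text
clock: 11.85
eef_pos: [0.6083, -0.0823, 0.2271]
tool_rot: [0.622, 0.783, 0.003, 0.004]
ft_force: [-0.0, -0.3, -0.4]
grip_width: 0.0855
```

```bash
python3 - <<'E'
from h import *
st(); snap('side','s4.png')
c=snap('wrist','w4.png');P=cloud(c)
m=(abs(P[...,2]-.089)<.012)&(np.hypot(P[...,0]-.605,P[...,1]+.082)<.05)
p=P[m];print(len(p),p[:,2].min(),p[:,2].max(),cv2.minEnclosingCircle(p[:,:2].astype(np.float32)))
to(.456,-.317,.23)
E
```

```text
t 11.85 [ 0.6083 -0.0823  0.2271] F [-0.  -0.3 -0.4] w 0.0855 q [-0.13  0.47  0.3   1.39  0.    1.21]
4218 0.0772184779706015 0.0911969059295894 ((0.606959879398346, -0.07923302799463272), 0.030418718233704567)
in present tool mm [-195.2 -199.1   -7.8] turn [0.002 0.001 0.   ] in target-frame mm [-195.2 -199.1   -7.6] len 279
```

View pics/w4.png

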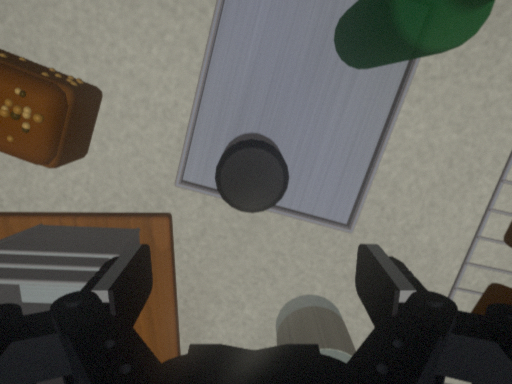

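Short cup stands at (.607,-.079), lid at (252,173) in the wrist view, inside the tray. Now to a viewing spot beside the tall cup.

play_rows(
  plan=[-28,-20,0,0,0,0,-28,-20,0,0,0,0,-28,-20,0,0,0,0,-28,-20,0,0,0,0,-28,-20,0,0,0,0,-28,-20,0,0,0,0,-28,-20,0,0,0,0,-28,-20,0,0,0,0,-28,-20,0,0,0,0,-28,-19,0,0,0,0,0,0,0,0,0,0,0,0,0,0,0,0],
)

```text
clock: 13.45
eef_pos: [0.4745, -0.3989, 0.22]
tool_rot: [0.623, 0.783, 0.0, -0.001]
ft_force: [-0.5, 0.0, 0.2]
grip_width: 0.0852
```

```bash
python3 - <<'E'
from h import *
st()
c=snap('wrist','w5.png');P=cloud(c)
m=(abs(P[...,2]-.138)<.004)&(np.hypot(P[...,0]-.456,P[...,1]+.317)<.045)
p=P[m];C=cv2.minEnclosingCircle(p[:,:2].astype(np.float32));print(len(p),p.mean(0),C)
(x,y),r=C;to(x,y,.23)
for nm,x0,y0,z0 in (('tins',.46,-.216,.125),('loaf',.513,-.405,.085)):
    m=(P[...,2]>z0)&(P[...,2]<.16)&(np.hypot(P[...,0]-x0,P[...,1]-y0)<.09)&(np.hypot(P[...,0]-x,P[...,1]-y)>.036)
    d=(P[m][:,:2]-[x,y])@np.array([-np.sin(np.radians(13)),np.cos(np.radians(13))]);print(nm,np.percentile(d,[1,99]))
E
```

```text
t 13.45 [ 0.4745 -0.3989  0.22  ] F [-0.5  0.   0.2] w 0.0852 q [-0.7   0.49  0.32  1.4   0.    0.64]
8073 [ 0.45892686 -0.31826964  0.1376487 ] ((0.45907554030418396, -0.3188164234161377), 0.030079031363129616)
in present tool mm [81.3  2.6 -9.4] turn [-0.001 -0.002  0.001] in target-frame mm [81.3  2.6 -9.6] len 82Traceback (most recent call last):
  File "<stdin>", line 9, in <module>
    return _quantile_unchecked(
        a, q, axis, out, overwrite_input, method, keepdims, weights)
    return _ureduce(a,
                    func=_quantile_ureduce_func,
    ...<5 lines>...
                    overwrite_input=overwrite_input,
                    method=method)
    r = func(a, **kwargs)
    result = _quantile(arr,
                       quantiles=q,
    ...<2 lines>...
                       out=out,
                       weights=wgt)
    slices_having_nans = np.isnan(arr[-1, ...])
                                  ~~~^^^^^^^^^
IndexError: index -1 is out of bounds for axis 0 with size 0
```

View pics/w5.png

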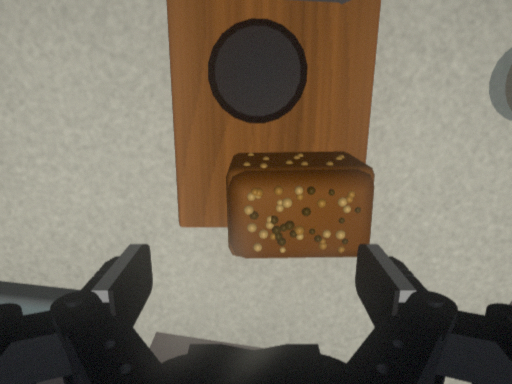

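Wrist view: tall cup lid at (258,70), clear of the loaf (300,200); jaw axis matches the board's x. Going over it and descending.

play_rows(
  plan=[25,1,0,0,0,0,30,1,0,0,0,0,26,1,0,0,0,0,0,0,0,0,0,0,0,0,30,0,0,0,0,0,35,0,0,0,0,0,30,0,0,0,0,0,20,0,0,0,0,0,4,0,0,0,0,0,0,0,0,0],
)

```text
clock: 14.75
eef_pos: [0.4601, -0.3202, 0.1026]
tool_rot: [0.622, 0.783, -0.0, 0.0]
ft_force: [0.2, -0.2, -0.2]
grip_width: 0.0855
```

play_rows(
  plan=[0,0,0,0,0,0,0,0,0,0,0,0,0,0,0,0,0,0,0,0,0,0,0,0,0,0,0,0,0,0,0,0,0,0,0,0],
  hand=0,
)

```text
clock: 15.5
eef_pos: [0.4599, -0.3207, 0.1038]
tool_rot: [0.623, 0.783, -0.0, 0.001]
ft_force: [-2.1, -0.0, 5.2]
grip_width: 0.0591
```

```bash
python3 - <<'E'
from h import *
st()
E
```

```text
t 15.5 [ 0.4599 -0.3207  0.1038] F [-2.1 -0.   5.2] w 0.0591 q [-0.61  0.45 -0.06  1.05 -0.    0.74]
```

play_rows(
  plan=[0,0,-10,0,0,0,0,0,-25,0,0,0,0,0,-40,0,0,0,0,0,-40,0,0,0,0,0,-30,0,0,0,0,0,-15,0,0,0,0,0,0,0,0,0],
)

```text
clock: 16.38
eef_pos: [0.46, -0.3202, 0.2629]
tool_rot: [0.622, 0.783, 0.0, 0.001]
ft_force: [0.5, 0.5, -3.2]
grip_width: 0.0591
```

```bash
python3 - <<'E'
from h import *
st(); to(.475,.325,.263)
snap('side','s6.png')
E
```

```text
t 16.38 [ 0.46   -0.3202  0.2629] F [ 0.5  0.5 -3.2] w 0.0591 q [-0.61  0.35  0.21  1.43  0.    0.74]
in present tool mm [ 6.252e+02  1.598e+02 -6.000e-01] turn [0.001 0.001 0.   ] in target-frame mm [ 6.253e+02  1.598e+02 -1.000e-01] len 645
```

View pics/s6.png

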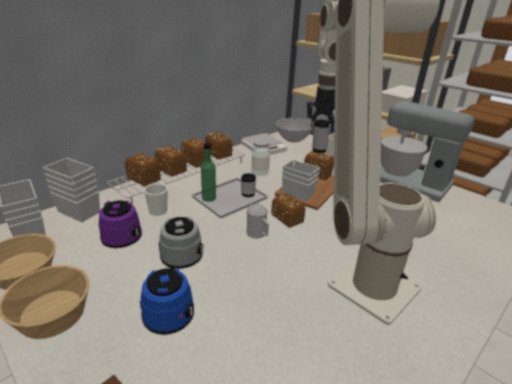

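```bash
python3 - <<'E'
from h import *
for n in ('top','side'):
    P=cloud(snap(n,n+'7.png'))
    m=(abs(P[...,2]-.115)<.005)&(np.hypot(P[...,0]-.475,P[...,1]-.326)<.06)
    p=P[m];print(n,len(p),p.mean(0),cv2.minEnclosingCircle(p[:,:2].astype(np.float32)),cv2.minAreaRect(p[:,:2].astype(np.float32)))
    m=(abs(P[...,2]-.1215)<.004)&(P[...,2]>.1185)&(np.hypot(P[...,0]-.475,P[...,1]-.326)<.06)
    q=P[m];r=q[:,:2]-[.475,.326];print(np.c_[r*1e3,q[:,2]*1e3].round(0)[::max(1,len(q)//12)].tolist())
E
```

```text
top 548 [0.47673572 0.32561045 0.11498519] ((0.47732317447662354, 0.32651323080062866), 0.043477945029735565) ((0.47637468576431274, 0.3250618577003479), (0.08296860754489899, 0.0835883840918541), 31.9190731048584)
[[41.0, 14.0, 122.0], [38.0, 11.0, 124.0], [32.0, 24.0, 121.0], [17.0, 31.0, 120.0], [10.0, -3.0, 121.0], [7.0, -3.0, 120.0], [4.0, -6.0, 119.0], [-0.0, -41.0, 123.0], [-5.0, 9.0, 122.0], [-11.0, 19.0, 119.0], [-23.0, 28.0, 121.0], [-28.0, -21.0, 119.0], [-33.0, 19.0, 120.0]]
side 404 [0.47291956 0.32759468 0.11443248] ((0.4752142131328583, 0.3261306881904602), 0.044131357222795486) ((0.4745635986328125, 0.3258240818977356), (0.08317528665065765, 0.0830041915178299), 16.33591651916504)
[[10.0, -42.0, 121.0], [39.0, 9.0, 122.0], [38.0, 11.0, 119.0], [35.0, 19.0, 121.0], [33.0, 24.0, 121.0], [9.0, 5.0, 120.0], [5.0, 7.0, 120.0], [-0.0, -3.0, 119.0], [-5.0, 7.0, 119.0], [-31.0, 18.0, 120.0], [-28.0, 29.0, 120.0], [-35.0, 17.0, 119.0]]
```

Seat centre ≈ (.476,.326). Moving there.

play_rows(
  plan=[39,10,0,0,0,0,39,10,0,0,0,0,39,10,0,0,0,0,39,10,0,0,0,0,39,10,0,0,0,0,39,10,0,0,0,0,39,10,0,0,0,0,39,10,0,0,0,0,39,10,0,0,0,0,39,10,0,0,0,0,39,10,0,0,0,0,39,10,0,0,0,0,39,10,0,0,0,0,39,10,0,0,0,0,39,10,0,0,0,0,39,11,0,0,0,0,0,0,0,0,0,0,0,0,0,0,0,0,0,0,0,0,0,0],
)

```text
clock: 18.9
eef_pos: [0.4759, 0.3231, 0.2618]
tool_rot: [0.623, 0.782, -0.001, -0.0]
ft_force: [0.3, 0.1, -3.0]
grip_width: 0.0592
```

```bash
python3 - <<'E'
from h import *
st(); to(.4768,.3242,.263)
snap('side','s8.png')
c=snap('wrist','w8.png');P=cloud(c)
m=(P[...,2]>.29-.008)&(np.hypot(P[...,0]-.476,P[...,1]-.326)<.045)&(P[...,2]<.305)
p=P[m];print(len(p),p.mean(0),cv2.minEnclosingCircle(p[:,:2].astype(np.float32)))
E
```

```text
t 18.9 [0.4759 0.3231 0.2618] F [ 0.3  0.1 -3. ] w 0.0592 q [ 0.6   0.39  0.26  1.45 -0.    1.94]
in present tool mm [ 0.9  1.1 -1.2] turn [-0.001  0.001 -0.001] in target-frame mm [ 0.9  1.1 -1.2] len 2
23561 [0.47437879 0.33350839 0.2954706 ] ((0.47504952549934387, 0.3301865756511688), 0.04488121718168259)
```

View pics/w8.png

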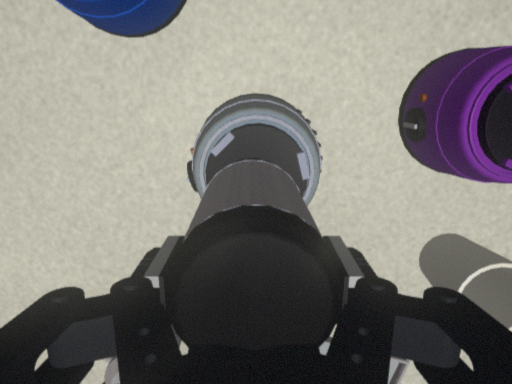

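View pics/s8.png

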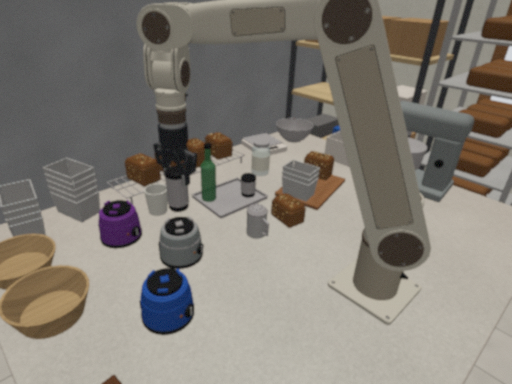

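The cup is centred over the seat (lugs visible at (222,143) and (303,163)). Lowering to near the seat, then checking the force.

play_rows(
  plan=[1,1,20,0,0,0,0,0,20,0,0,0,0,0,12,0,0,0,0,0,3,0,0,0,0,0,0,0,0,0,0,0,0,0,0,0],
)

```text
clock: 19.75
eef_pos: [0.4772, 0.3257, 0.2082]
tool_rot: [0.623, 0.783, 0.001, 0.0]
ft_force: [-0.5, 0.9, -1.8]
grip_width: 0.059
```

play_rows(
  plan=[0,0,3,0,0,0,0,0,2,0,0,0,0,0,2,0,0,0,0,0,0,0,0,0],
)

```text
clock: 20.25
eef_pos: [0.4767, 0.3255, 0.2009]
tool_rot: [0.622, 0.783, 0.0, 0.0]
ft_force: [-1.4, 0.2, 0.0]
grip_width: 0.0593
```

play_rows(
  plan=[0,0,2,0,0,0,0,0,3,0,0,0,0,0,3,0,0,0,0,0,2,0,0,0,0,0,0,0,0,0],
)

```text
clock: 20.88
eef_pos: [0.4767, 0.3257, 0.192]
tool_rot: [0.622, 0.783, 0.001, 0.0]
ft_force: [-4.4, -2.0, 10.2]
grip_width: 0.0587
```

play_rows(
  plan=[0,0,1.5,0,0,0,0,0,1,0,0,0,0,0,0,0,0,0],
)

```text
clock: 21.25
eef_pos: [0.4767, 0.3257, 0.1907]
tool_rot: [0.622, 0.783, 0.001, 0.0]
ft_force: [-5.5, -3.7, 14.6]
grip_width: 0.0592
```

play_rows(
  plan=[0,0,1.5,0,0,0,0,0,1,0,0,0,0,0,0,0,0,0],
)

```text
clock: 21.62
eef_pos: [0.4766, 0.3258, 0.1906]
tool_rot: [0.622, 0.783, 0.002, 0.0]
ft_force: [-9.0, -5.2, 24.2]
grip_width: 0.0593
```

At the stop: force jumped to 24 N with no further travel. Holding 3 s.

play_rows(
  plan=[0,0,0.5,0,0,0,0,0,0,0,0,0,0,0,0,0,0,0,0,0,0,0,0,0,0,0,0,0,0,0,0,0,0,0,0,0,0,0,0,0,0,0,0,0,0,0,0,0,0,0,0,0,0,0,0,0,0,0,0,0,0,0,0,0,0,0,0,0,0,0,0,0,0,0,0,0,0,0,0,0,0,0,0,0,0,0,0,0,0,0,0,0,0,0,0,0,0,0,0,0,0,0,0,0,0,0,0,0,0,0,0,0,0,0,0,0,0,0,0,0],
)

```text
clock: 24.12
eef_pos: [0.4766, 0.3259, 0.1905]
tool_rot: [0.622, 0.783, 0.003, 0.0]
ft_force: [-10.4, -4.5, 27.1]
grip_width: 0.0587
```

```bash
python3 - <<'E'
from h import *
st()
c=snap('side','s9.png');cv2.imwrite('pics/s9c.png',cv2.resize(c['frame'][130:290,110:250],None,fx=4,fy=3.7))
P=cloud(c)
m=(np.hypot(P[...,0]-.475,P[...,1]-.326)<.045)&(P[...,2]>.095)&(P[...,2]<.112)&(np.hypot(P[...,0]-.475,P[...,1]-.326)>.033)
print('seat ring z',m.sum(),np.percentile(P[m][:,2],[5,50,95]))
E
```

```text
t 24.12 [0.4766 0.3259 0.1905] F [-10.4  -4.5  27.1] w 0.0587 q [0.6  0.42 0.12 1.27 0.   1.94]
seat ring z 161 [0.10081788 0.10416226 0.10988327]
```

View pics/s9c.png

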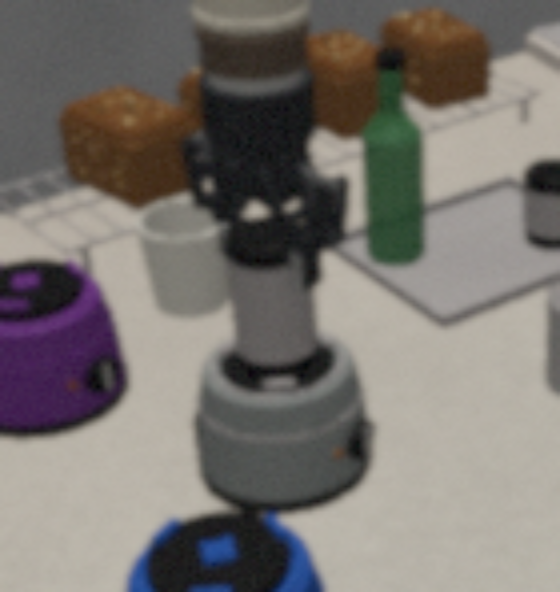

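The seat ring reads ≈0.104 m (about 10 mm down), the cup is upright between the lugs. A further 0.5 s of hold, then lift.

play_rows(
  plan=[0,0,0,0,0,0,0,0,0,0,0,0,0,0,0,0,0,0,0,0,0,0,0,0,0,0,-4,0,0,0,0,0,-5,0,0,0,0,0,-6,0,0,0,0,0,-15,0,0,0,0,0,-25,0,0,0,0,0,-20,0,0,0,0,0,0,0,0,0],
)

```text
clock: 25.55
eef_pos: [0.4779, 0.3261, 0.2613]
tool_rot: [0.623, 0.783, 0.002, 0.001]
ft_force: [-0.4, 1.1, -2.8]
grip_width: 0.0593
```

```bash
python3 - <<'E'
from h import *
st(); to(.586,-.002,.262)
E
```

```text
t 25.55 [0.4779 0.3261 0.2613] F [-0.4  1.1 -2.8] w 0.0593 q [ 0.6   0.39  0.26  1.44 -0.    1.94]
in present tool mm [-344.    31.5   -1. ] turn [ 0.004 -0.001 -0.   ] in target-frame mm [-344.    31.5   -0.7] len 345
```

play_rows(
  plan=[-34,3,0,0,0,0,-34,3,0,0,0,0,-34,3,0,0,0,0,-34,3,0,0,0,0,-34,3,0,0,0,0,-35,3,0,0,0,0,-35,3,0,0,0,0,-35,3,0,0,0,0,-35,4,0,0,0,0,-34,3,0,0,0,0,0,0,0,0,0,0,0,0,0,0,0,0],
)

```text
clock: 27.05
eef_pos: [0.5839, -0.0026, 0.2585]
tool_rot: [0.623, 0.783, -0.001, -0.001]
ft_force: [-0.3, 0.5, -3.1]
grip_width: 0.0592
```

play_rows(
  plan=[0,0,25,0,0,0,0,0,40,0,0,0,0,0,40,0,0,0,0,0,30,0,0,0,0,0,15,0,0,0,0,0,10,0,0,0,0,0,0,0,0,0,0,0,0,0,0,0],
)

```text
clock: 28.05
eef_pos: [0.5854, -0.0027, 0.1011]
tool_rot: [0.622, 0.783, 0.001, 0.001]
ft_force: [-0.6, 0.1, -2.0]
grip_width: 0.0587
```

```bash
python3 - <<'E'
from h import *
st(); snap('side','s10.png');snap('wrist','w10.png')
E
```

```text
t 28.05 [ 0.5854 -0.0027  0.1011] F [-0.6  0.1 -2. ] w 0.0587 q [-0.    0.5   0.    1.07  0.    1.34]
```

View pics/s10.png

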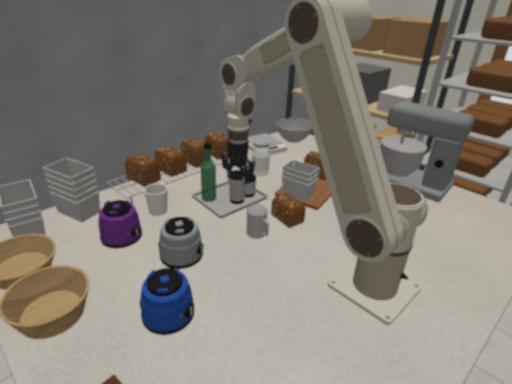

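View pics/w10.png

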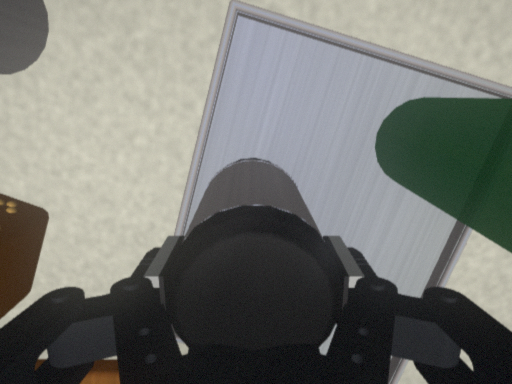

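The cup is over the tray but its collar, around (205,195), is close to the near rim; shifting 8 mm inward before setting down.

play_rows(
  plan=[0,8,0,0,0,0,0,0,5,0,0,0,0,0,4,0,0,0,0,0,2,0,0,0,0,0,0,0,0,0],
)

```text
clock: 28.78
eef_pos: [0.592, -0.001, 0.0899]
tool_rot: [0.622, 0.783, 0.0, 0.0]
ft_force: [-3.5, 0.1, 4.2]
grip_width: 0.059
```

play_rows(
  plan=[0,0,0,0,0,0,0,0,0,0,0,0,0,0,0,0,0,0,0,0,0,0,0,0],
  hand=100,
)

```text
clock: 29.28
eef_pos: [0.5922, -0.0009, 0.0887]
tool_rot: [0.622, 0.783, -0.0, -0.0]
ft_force: [-0.4, 0.1, 0.1]
grip_width: 0.0852
```

play_rows(
  plan=[0,0,-15,0,0,0,0,0,-30,0,0,0,0,0,-40,0,0,0,0,0,-40,0,0,0,0,0,-40,0,0,0,-40,-10,0,0,0,0,-50,-10,0,0,0,0,-50,-10,0,0,0,0,-50,-10,0,0,0,0,0,0,0,0,0,0,0,0,0,0,0,0,0,0,0,0,0,0],
)

```text
clock: 30.78
eef_pos: [0.5962, -0.1937, 0.2544]
tool_rot: [0.622, 0.783, 0.0, 0.0]
ft_force: [0.7, -0.6, -0.6]
grip_width: 0.0854
```

```bash
python3 - <<'E'
from h import *
st(); a=snap('side','s11.png');w=snap('wrist','w11.png');t=snap('top','t11.png')
for c in (w,a,t):
  P=cloud(c)
  for nm,x,y,z in (('tall',.592,.0,.124),('short',.607,-.079,.089)):
    m=(abs(P[...,2]-z)<.005)&(np.hypot(P[...,0]-x,P[...,1]-y)<.045)
    p=P[m]
    if len(p)>5: print(nm,len(p),np.percentile(p[:,2],[5,95]).round(4),cv2.minEnclosingCircle(p[:,:2].astype(np.float32)))
P=cloud(a);m=(abs(P[...,2]-.113)<.008)&(np.hypot(P[...,0]-.475,P[...,1]-.326)<.038);print('seat z',np.median(P[m][:,2]))
cv2.imwrite('pics/f.png',cv2.hconcat([w['frame'],cv2.resize(a['frame'][130:290,140:340],(288,384))]))
E
```

```text
t 30.77 [ 0.5962 -0.1937  0.2544] F [ 0.7 -0.6 -0.6] w 0.0854 q [-0.31  0.5   0.41  1.48  0.    1.03]
short 4581 [0.0859 0.0903] ((0.6068073511123657, -0.07934656739234924), 0.030285272747278214)
tall 96 [0.1199 0.1248] ((0.5843368172645569, 0.001405850751325488), 0.02944398857653141)
short 71 [0.0848 0.0898] ((0.6001549363136292, -0.0828356221318245), 0.027820700779557228)
tall 274 [0.1201 0.1266] ((0.5892303586006165, 0.0009715628693811595), 0.029916856437921524)
short 257 [0.085  0.0923] ((0.6049791574478149, -0.07927512377500534), 0.029823660850524902)
seat z 0.11410395944565477
```

View pics/f.png

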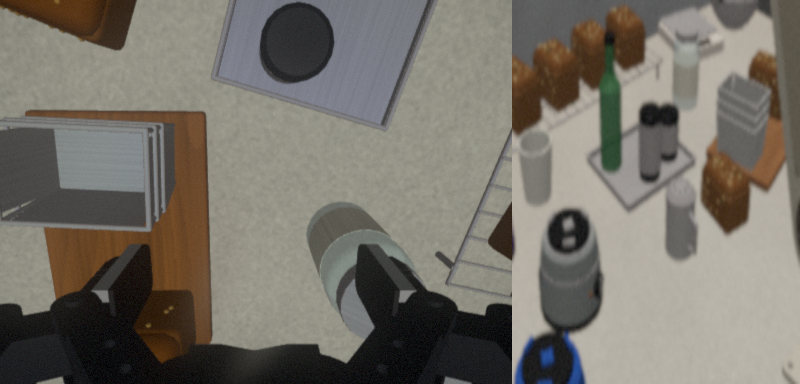

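View pics/t11.png

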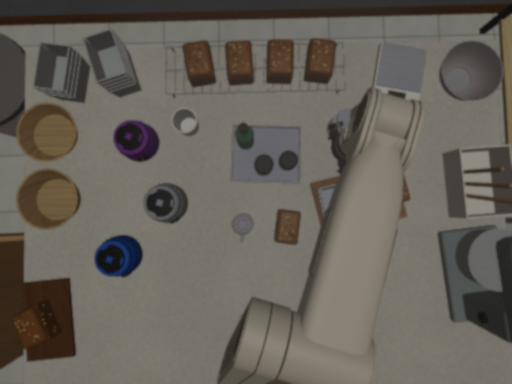

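Both lids (263,164) and (288,159) in the top view sit on the tray, the mill at (163,203) is empty and its seat is up. The gripper is clear of everything.

```bash
python3 - <<'E'
from h import *
print(bot.job_done()); st()
E
```

```text
the job is handed in; nothing more can be done
None
the job is handed in; nothing more can be done
```

I moved the short cup from the grey mill to the tray, ran the tall cup on the mill, stood it on the tray too, and handed the job in at about 31 s.

- **Mill run:** I pressed the tall cup down with the gripper still holding it. The tool travelled about 10 mm from first contact, then stopped while the force rose to 24–27 N, so it was on the stop. I held it there for just over 3 s, and the side camera put the seat ring about 10 mm down.
- **Final state:** Both cups stand upright on the tray, with the tall lid at about (0.59, 0.00) and the short lid at (0.607, -0.079). The mill is empty with its seat back up at 0.114 m, and the gripper is clear of everything.
- **Bystanders:** I compared them by eye in the pictures and saw none moved. The arm hid most of the board in the last top view, so the loaf and tins there were checked only in the wrist and side pictures.
- **Disagreement:** The side and top cameras differ by up to about 7 mm on where the lids are, and the side view sees only part of each. Both put the cups inside the tray.

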